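# Feed a tray of clay cups past the sprung gate into the drying bay

## Task

Press the yellow pedal bar down with one fingertip to hold the green gate fully up and, while keeping it up, push the tray of clay cups along the chute with the other fingertip on its blue end block, until the tray is fully home against the end stop in front of the blower. The gate must not touch the tray on the way. Then let go so that the gate drops shut behind the cups; only push the tray, never lift it, and leave the vase, sponge and dish alone.

Things in the scene. Friction and masses are not known exactly. Their poses are not given: they have to be found in the camera images.
- chute: Fixed wooden chute. Origin on the table, on its centre line; +y = push direction, +x = across to the pedal side. Lengths in mm in this frame: floor top z 6; inside x -35 to 35; walls 8 thick, tops z 32, y -200 to 265; open above and at the -y end. Gate at y 130. At the +y end an end stop, then a grey blower box (x -65 to 65, to y 338, 110 high).
- end_stop (a point): Foot of the end stop's face, on the chute's floor, centre line: chute y = 260 mm, z = 6 mm. Fully home, the tray's front touches it.
- hinge_mid (a point): Middle of the gate's hinge rod: steel, 10 mm thick, along the chute's y from -180 to 145 mm, its axis at chute x = 46, z = 46 mm, above the +x wall. Its posts, at y = -194 and 152, are 54 mm high.
- gate (a joint): Gate angle, rad: 0 shut, 0.75 fully up (hard stop). Green gate and yellow pedal bar are one see-saw on the hinge rod: pressing the pedal down lifts the green paddle; from 0.55 rad it clears cups and frame. Sprung shut: 2 to 3 N at mid pedal starts it, 5 to 6 N reaches the stop. It falls shut when released.
- pedal_mid (a point): On the top face of the yellow pedal bar, mid length, 40 mm out from the hinge axis; moves with it. Flat plate 250 mm long along chute y (-185 to 65), 6 to 62 mm out from the hinge axis, 5 mm thick, ribbed. Gate shut: it slopes up outwards 0.30 rad, this point at chute x 83, z 60 mm. Gate fully up: slopes down outwards 0.45 rad, this point at z 31 mm. Fingertips slide along it.
- paddle_foot (a point): Middle of the green paddle's lower edge (moves with the gate), 20 mm above the table when shut. The paddle is 36 mm wide and 8 mm thick; its arm spans from the hinge rod over the chute at chute y 126 to 134 only, and rises to about 110 mm above the table, so the hand must stay behind it (smaller y).
- tray: Loose wooden tray, about 0.45 kg, in the chute. Origin at the centre of its underside, +y as the chute's. 64 mm wide, 215 long (y -107.5 to 107.5), board 8 thick. y 3 to 107.5: six clay cups fixed in a frame, 34 mm high; behind them bare board; at the rear a blue end block, 14 thick, 52 high, full width. Fully home: origin at chute y = 152.5 mm, the gate then drops between cups and block.
- push_face (a point): Centre of the rear (-y) face of the tray's blue end block, 32 mm above the table: the place to push, towards the chute's +y. At the start 35 to 95 mm of empty chute lies behind it; fully home it is at chute y = 45 mm.
- vase: Bystander: small clay vase, 110 mm high, 60 mm across, on the table on the -x side of the chute. Origin at the centre of its underside.
- sponge: Bystander: greenish sponge block 55 x 85 x 34 mm on the -x side of the chute. Origin at the centre of its underside.
- dish: Bystander: small reddish clay dish, 72 mm across, 34 mm high, on the table beyond the pedal (+x side). Origin at the centre of its underside.
Mind the look-alikes: they are no part of the job. Of the things like the tray, leave any that is black; of the rest the larger one is meant.

How it is judged:
By the outcome, as a careful person would: the job done as asked, in the order asked, and still so for the second after the job is handed in, with the robot touching nothing.
It also fails if it takes over 45 s, if anything falls off the work surface, if the arm or the gripper's body presses on something with over 40 N, if the wrist force passes 120 N, or if a joint passes its speed limit or range.

## Robot

A 6-joint arm with a two-finger parallel gripper is mounted at the origin on the work surface. World frame = base frame: x ahead of the robot, y to its left, z up, the work surface at z = 0. Lengths are in m, angles in rad, forces in N, time in s.
With the tool pointing down it reaches from about 0.375 to 0.9 m from the base axis. Payload 3.1 kg.
Tool frame: the origin (TCP) lies at the very end of the fingers, on their centre line; the grasp point (between the pads) lies 19 mm behind it (manip.grasp_offset is the distance from the TCP to the grasp point, in m); y points along the fingers, z is the direction in which the jaws open and shut, and the axes are right-handed (so a half turn about y gives the same grasp; the last joint's range is limited). The gripper opens to 85 mm and grips with 20 to 120 N. Pads are 22 mm wide; open, the fingers measure 114 mm over their backs; the gripper's body (76 mm by 85 mm) begins 54 mm behind the grasp point. The pads swing forward as they close: fully open they stand 13 mm farther back than shut.
Start: joints at [-0.178, 0.527, 1.433, -0, 1.181, -0.178], TCP at [0.625, 0, 0.231] pointing down, gripper open.
Joint ranges: [-3.08, 3.08], [-0.75, 2.2], [0.22, 2.44], [-1.43, 4.57], [0, 2.65], [-2.85, 2.85]. Speed limits (rad/s): [2.79, 2.79, 3.14, 3.14, 3.14, 3.14].

## Interface

Orientations are given as a unit quaternion [x, y, z, w].
In Python, from station import manip gives the robot as it stands.
- The arm moves only by the tool apply_moves, never from a script. Its argument "motion" is a list of rows, each a list of 5 numbers: the finger opening in mm, from 0 to 85.4, then the shift along the tool's x, y, z in units of 30 mm (1.0 is 30 mm), then the turn about the tool's y in units of 10 degrees (1.0 is 10 degrees). In form: [[fingers, x, y, z, twist], ...]. A call has 1 to 12 rows; each row is the pose to reach, as a shift and turn from the pose commanded when the call began, along the tool's axes at that moment; what a row does not reach only later rows make up. A row lasts 1/8 s, in which the tool goes at most 62.5 mm and 10.7 degrees, less where a joint would pass 70% of its speed; a pose out of reach is approached as far as the arm can. A call with a gripper value outside its range is refused whole. The fingers move at their own pace and stop on an object; "squeeze" is the grip in N (left out, the last holds). Time passes only in rows, so rows that repeat a pose let the fingers close. It gives the time, the measured TCP pose, the force and the opening at its end, in the units of the state.
- manip.sense(): the state, without advancing time (a new reading comes with each control period).
- manip.snapshot(name): name is "scene" or "side" or "wrist"; returns the picture (400x640x3 uint8, red, green, blue); there is no depth.
- manip.get_calibration(name): a dict with "intrinsics" (3x3 intrinsics, pixels), "extrinsics" (4x4, takes a point from camera to world coordinates). Camera axes: x right, y up, looking along -z (the intrinsics and any distortion apply to the point x, -y, -z); pixel columns grow to the right and rows downward; lengths in m; the calibration is good to about 2 mm. A picture is of the moment at which its call begins: read the wrist's pose just before it. get_calibration takes no time and is no camera call; for the wrist camera it gives the pose at the moment of the call.
- manip.sign_off(): hands the job in, once; it reports no verdict.
The state is a dict: "t": time; "q": joint angles; "qd": joint speeds; "tau": joint torques, N m; "tcp_pos": TCP position; "tool_rot": TCP orientation; "force": force on the tool from outside, world axes, zero at the start; "ft_torque": the same for the moment, N m; "finger_gap": opening from 0.0 (shut) to 1.0 (fully open).
Only numpy, scipy, OpenCV 4.12 (cv2) and the standard library are available. Lean on these libraries where they do the work, as an engineer would, in place of code of your own. Each camera call takes 0.05 s, during which the arm holds its last target.

## Working session

There is one attempt and no reset: what is moved stays moved. The work goes in short steps, Python scripts to look and compute and a tool call to move; the robot and the scene stay as the last step left them, time stands still between calls to the robot, and variables do not carry over. Pictures are saved under pics/ and viewed, and the job is handed in when it is done.

Besides the shell and the picture viewer there is one more tool, called after "Emit:" as name([rows], argument=value, ...), one row to a line, values as JSON. apply_moves: Moves the arm, as the interface text tells. Its arguments: {"type":"object","properties":{"motion":{"type":"array"},"squeeze":{"type":"number"}},"required":["motion"]}

```bash
mkdir -p pics; ls; python3 - <<'E'
from station import manip
import cv2,numpy as np
s=manip.sense();print({k:np.round(v,3) for k,v in s.items()})
for n in("scene","side","wrist"):
    c=manip.get_calibration(n);print(n,{k:np.round(v,4).tolist() for k,v in c.items() })
    cv2.imwrite(f"pics/{n}0.png",manip.snapshot(n)[:,:,::-1])
E
```

```text
pics
{'t': np.float64(0.0), 'q': array([-0.178,  0.528,  1.434, -0.   ,  1.181, -0.178]), 'qd': array([ 0.002,  0.001, -0.001, -0.001,  0.001,  0.   ]), 'tau': array([ 0.0000e+00, -4.4234e+01, -1.7802e+01, -0.0000e+00,  8.0000e-03,
        0.0000e+00]), 'tcp_pos': array([0.624, 0.   , 0.23 ]), 'tool_rot': array([-0.5  ,  0.501, -0.499,  0.5  ]), 'force': array([-0.278,  0.912,  0.176]), 'ft_torque': array([-0.028,  0.037,  0.056]), 'finger_gap': np.float64(0.998)}
scene {'intrinsics': [[481.3411, 0.0, 320.4144], [0.0, 481.3411, 204.6707], [0.0, 0.0, 1.0]], 'extrinsics': [[-0.8893, -0.3164, 0.3303, 0.8491], [0.457, -0.6459, 0.6115, 0.6432], [0.0198, 0.6948, 0.719, 0.7913], [0.0, 0.0, 0.0, 1.0]]}
side {'intrinsics': [[382.4257, 0.0, 325.1732], [0.0, 382.4257, 200.3822], [0.0, 0.0, 1.0]], 'extrinsics': [[0.7946, 0.4481, -0.4096, 0.1124], [-0.607, 0.5732, -0.5504, -0.5598], [-0.0118, 0.686, 0.7275, 0.8269], [0.0, 0.0, 0.0, 1.0]]}
wrist {'intrinsics': [[307.3989, 0.0, 319.8814], [0.0, 307.3989, 197.177], [0.0, 0.0, 1.0]], 'extrinsics': [[1.0, -0.0002, 0.0014, 0.6234], [-0.0003, 0.9512, 0.3085, 0.0806], [-0.0014, -0.3085, 0.9512, 0.3723], [0.0, 0.0, 0.0, 1.0]]}
```

View pics/scene0.png

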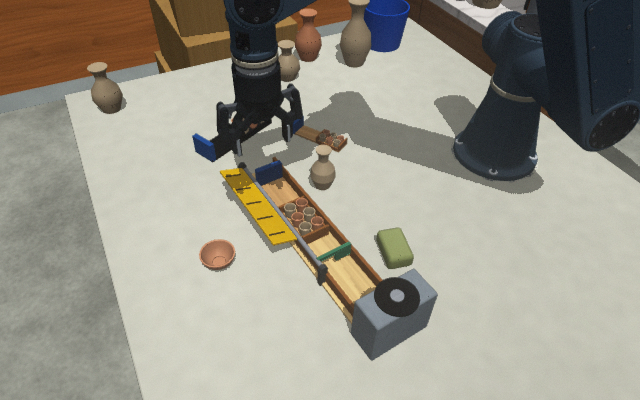

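View pics/side0.png

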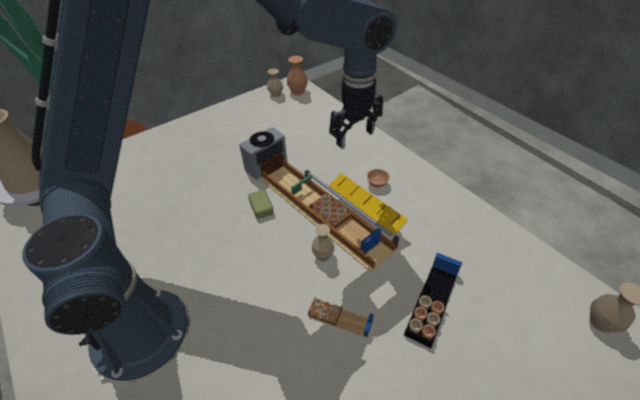

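View pics/wrist0.png

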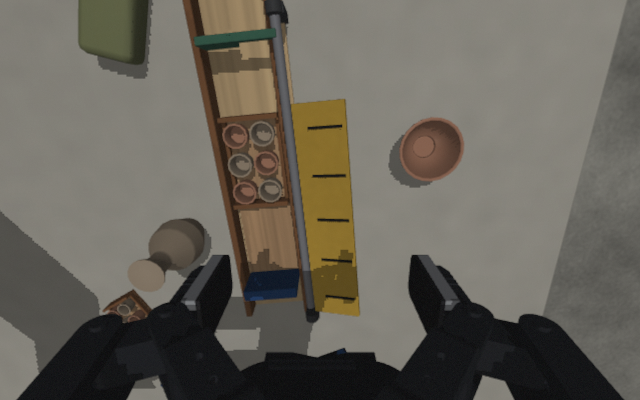

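The wanted tray is the one in the chute, with its blue block at wrist (272,285), scene (268,172) and side (371,240). There are two look-alikes. The black tray is at side (433,300) and the small tray is at side (340,318) and wrist (127,307). Next I'll take close crops.

```bash
python3 - <<'E'
import cv2
a=cv2.imread("pics/wrist0.png")[0:330,150:400];cv2.imwrite("pics/cw.png",cv2.resize(a,None,fx=3,fy=3,interpolation=2)[:,:] [0:600])
cv2.imwrite("pics/cw1.png",cv2.resize(a[0:180],None,fx=3.2,fy=3.2,interpolation=2))
cv2.imwrite("pics/cw2.png",cv2.resize(a[150:330],None,fx=3.2,fy=3.2,interpolation=2))
a=cv2.imread("pics/scene0.png")[140:370,190:450];cv2.imwrite("pics/cs.png",cv2.resize(a,None,fx=2.6,fy=2.6,interpolation=2))
a=cv2.imread("pics/side0.png")[115:285,230:420];cv2.imwrite("pics/cd.png",cv2.resize(a,None,fx=3.5,fy=3.5,interpolation=2))
E
```

```text
(no output)
```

View pics/cw1.png

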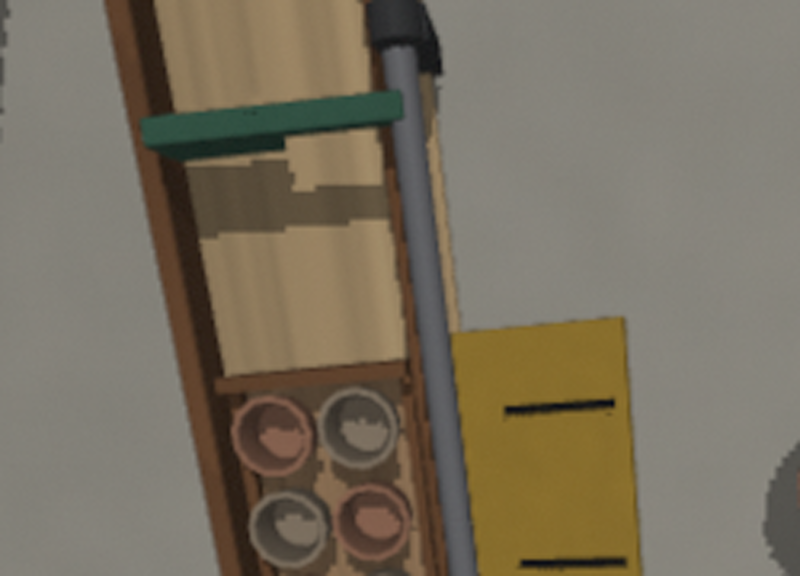

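View pics/cw2.png

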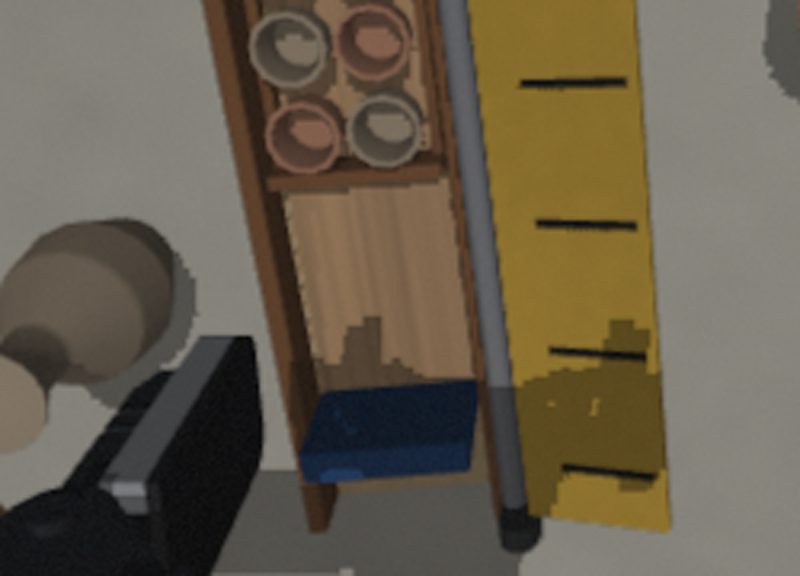

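View pics/cs.png

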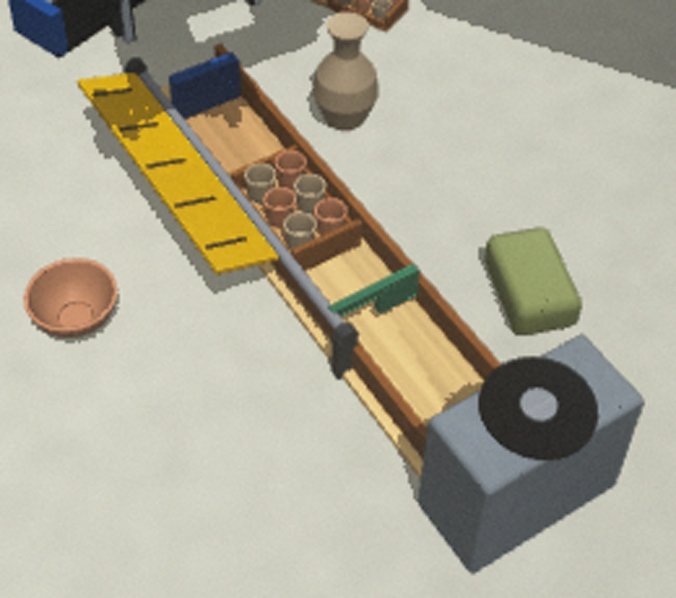

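View pics/cd.png

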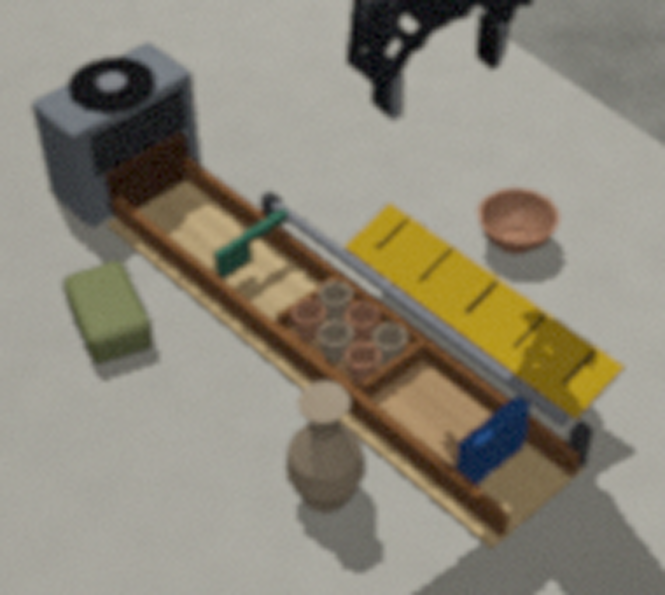

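```bash
cat > h.py <<'E'
import numpy as np
from station import manip
def project(cal,P):
    E=np.array(cal["extrinsics"]);K=np.array(cal["intrinsics"])
    p=(np.asarray(P)-E[:3,3])@E[:3,:3]
    p=p*[1,-1,-1]; u=p@K.T; return u[:,:2]/u[:,2:]
def c2w(par,P):
    x,y,a=par[:3];c,s=np.cos(a),np.sin(a);P=np.asarray(P)/1000
    return np.c_[x+c*P[:,0]-s*P[:,1],y+s*P[:,0]+c*P[:,1],P[:,2]]
E
cat > fit.py <<'E'
from h import *
from scipy.optimize import least_squares
w1=lambda u,v:(150+u/3.2,v/3.2); w2=lambda u,v:(150+u/3.2,150+v/3.2)
sc=lambda u,v:(190+u/2.6,140+v/2.6); sd=lambda u,v:(230+u/3.5,115+v/3.5)
obs=[("wrist",w1(624,318),(104.5,65,66.7)),("wrist",w2(670,530),(104.5,-185,66.7)),
("wrist",w2(311,531),(-43,-200,32)),
("wrist",w2(302,481),(-32,'b',58)),("wrist",w2(468,471),(32,'b',58)),
("side",sd(459,460),(-32,'b',58)),("side",sd(524,402),(32,'b',58)),
("scene",sc(488,490),(65,338,110)),("scene",sc(642,403),(-65,338,110)),
("scene",sc(218,270),(104.5,65,66.7)),("scene",sc(79,83),(104.5,-185,66.7)),
("side",sd(391,205),(104.5,65,66.7)),("side",sd(622,368),(104.5,-185,66.7)),
("side",sd(35,107),(-65,338,110)),("side",sd(150,45),(65,338,110))]
cal={n:manip.get_calibration(n) for n in("scene","side","wrist")}
def res(p):
    r=[]
    for n,uv,P in obs:
        P=[p[3]*1000 if v=='b' else v for v in P]
        r.append(project(cal[n],c2w(p,[P]))[0]-uv)
    return np.array(r)
s=least_squares(lambda p:res(p).ravel(),[.6,.05,.08,-.14],loss='soft_l1')
print(s.x)
for o,r in zip(obs,res(s.x)):print(o[0],o[2],np.round(r,1))
np.save("par.npy",s.x)
E
python3 fit.py
```

```text
[ 0.54880791  0.0048968   0.09229355 -0.15558975]
wrist (104.5, 65, 66.7) [-0.1 -0.5]
wrist (104.5, -185, 66.7) [-0.4  1.6]
wrist (-43, -200, 32) [-1.2  1.3]
wrist (-32, 'b', 58) [-0.5  0.4]
wrist (32, 'b', 58) [ 0.3 -0.6]
side (-32, 'b', 58) [ 2.1 -3.4]
side (32, 'b', 58) [ 0.6 -0.5]
scene (65, 338, 110) [-1.1  1.8]
scene (-65, 338, 110) [ 1.4 -1.5]
scene (104.5, 65, 66.7) [-1.  -0.4]
scene (104.5, -185, 66.7) [-1.2 -2.2]
side (104.5, 65, 66.7) [-1.  -1.9]
side (104.5, -185, 66.7) [ 0.1 -1.3]
side (-65, 338, 110) [-2.5 -2.9]
side (65, 338, 110) [-0.9 -2.8]
```

```bash
cat >> h.py <<'E'
def back(cal,uv,z):
    E=np.array(cal["extrinsics"]);K=np.array(cal["intrinsics"])
    d=np.linalg.inv(K)@[uv[0],uv[1],1]; d=E[:3,:3]@(d*[1,-1,-1]); o=E[:3,3]
    return o+d*(z-o[2])/d[2]
E
python3 - <<'E'
from h import *
c={n:manip.get_calibration(n) for n in("scene","side","wrist")}
f=lambda n,u,z:print(n,u,z,np.round(back(c[n],u,z),3))
f("side",(323,231),.11);f("scene",(323,150),.11);f("wrist",(147,275),.11)
for u in((436,254),(461,262)):f("side",u,.052)
for u in((420,345),):f("side",u,.0)
for u in((195,140),(212,158)):f("scene",u,.052)
f("scene",(218,250),.03)
p=np.load("par.npy");print(c2w(p,[[46,-171,0],[46,35,0],[-7,-156,0]]))
E
```

```text
side (323, 231) 0.11 [ 0.451 -0.094  0.11 ]
scene (323, 150) 0.11 [ 0.454 -0.083  0.11 ]
wrist (147, 275) 0.11 [ 0.454 -0.085  0.11 ]
side (436, 254) 0.052 [ 0.653 -0.284  0.052]
side (461, 262) 0.052 [ 0.683 -0.337  0.052]
side (420, 345) 0.0 [ 0.478 -0.407  0.   ]
scene (195, 140) 0.052 [ 0.684 -0.315  0.052]
scene (212, 158) 0.052 [ 0.668 -0.233  0.052]
scene (218, 250) 0.03 [0.742 0.018 0.03 ]
[[ 0.61037193 -0.16113594  0.        ]
 [ 0.59138644  0.04398732  0.        ]
 [ 0.55621507 -0.1510844   0.        ]]
```

Emit:
apply_moves([
  [85,1.4,0,-0.12,-0.13],
  [85,2.7,0,-0.24,-0.26],
  [85,4.1,0,-0.36,-0.4],
  [85,5.37,0.5,-0.487,-0.53],
  [85,5.37,2,-0.487,-0.53],
  [85,5.37,3.6,-0.487,-0.53],
  [85,5.37,3.6,-0.487,-0.53],
  [85,5.37,3.6,-0.487,-0.53],
])

```text
t: 1.15
tcp_pos: [0.6114, -0.1613, 0.1245]
tool_rot: [-0.522, 0.476, -0.477, 0.523]
force: [0.4, 0.2, 0.8]
finger_gap: 0.997
```

```bash
cat > look.py <<'E'
import sys;from h import *
import cv2
t=sys.argv[1]
s=manip.sense();print({k:np.round(s[k],4).tolist() for k in("t","tcp_pos","tool_rot","force","finger_gap")})
par=np.load("par.npy")
d=s["tcp_pos"][:2]-par[:2];c,sn=np.cos(par[2]),np.sin(par[2])
print("tcp in chute mm",np.round([1000*(c*d[0]+sn*d[1]),1000*(-sn*d[0]+c*d[1])],1))
for n in sys.argv[2:]:
    cv2.imwrite(f"pics/{n}{t}.png",manip.snapshot(n)[:,:,::-1])
E
python3 look.py 1 scene side wrist
python3 - <<'E'
import cv2
a=cv2.imread("pics/scene1.png")[80:290,180:420];cv2.imwrite("pics/s1.png",cv2.resize(a,None,fx=2.8,fy=2.8,interpolation=2))
a=cv2.imread("pics/side1.png")[130:300,270:450];cv2.imwrite("pics/d1.png",cv2.resize(a,None,fx=3.5,fy=3.5,interpolation=2))
E
```

```text
{'t': 1.15, 'tcp_pos': [0.6114, -0.1613, 0.1245], 'tool_rot': [-0.5224, 0.4756, -0.4769, 0.5229], 'force': [0.3811, 0.1688, 0.7953], 'finger_gap': 0.9972}
tcp in chute mm [  47.  -171.3]
```

View pics/s1.png

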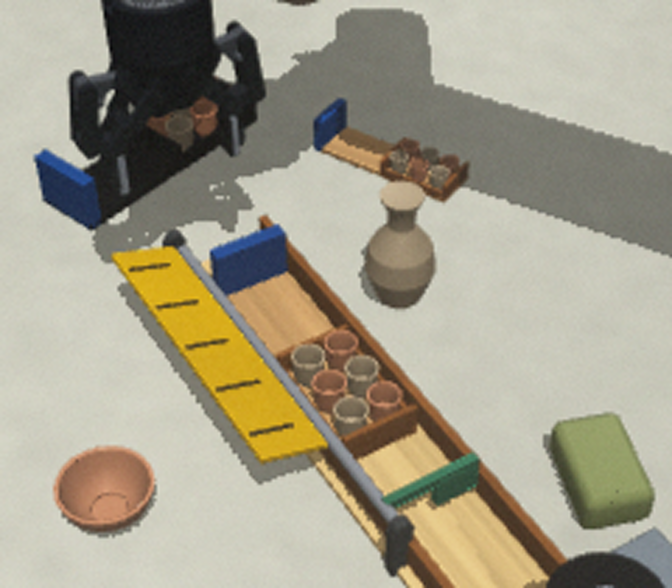

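View pics/d1.png

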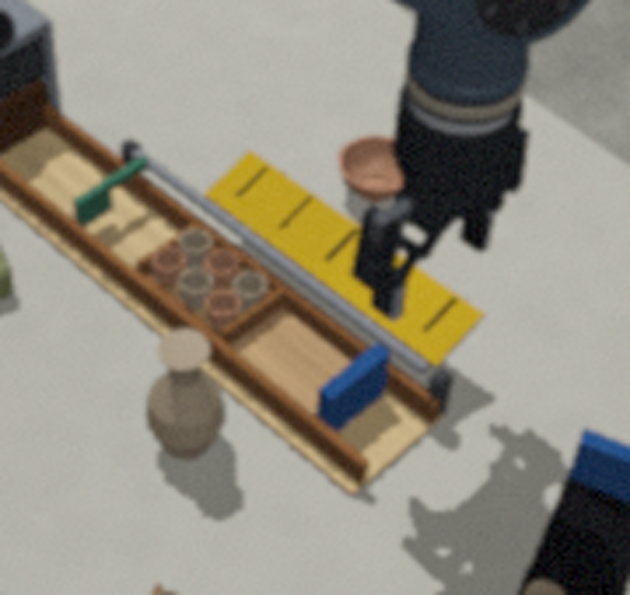

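View pics/wrist1.png

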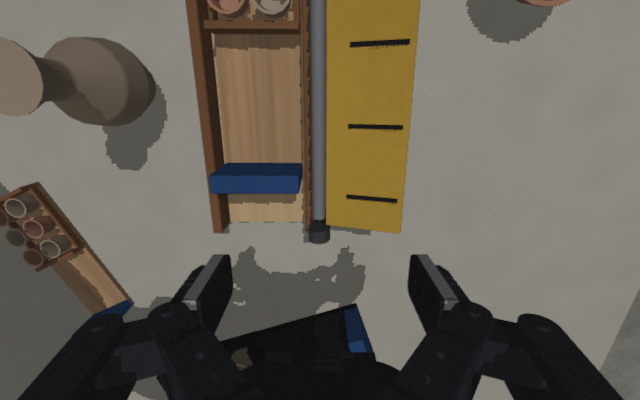

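```bash
python3 - <<'E'
import cv2
a=cv2.imread("pics/wrist1.png")[140:260,180:440];cv2.imwrite("pics/w1c.png",cv2.resize(a,None,fx=3,fy=3,interpolation=2))
from h import *
s=manip.sense();par=np.load("par.npy")
from scipy.spatial.transform import Rotation as R
Rm=R.from_quat(s["tool_rot"]).as_matrix();print(np.round(Rm,3))
for n,o,k in(("scene",(180,80),2.8),("side",(270,130),3.5)):
  c=manip.get_calibration(n)
  for dy in(0,-.013):
    P=[s["tcp_pos"]+Rm@[0,dy,z] for z in(-.057,-.0425,.0425,.057)]
    print(n,dy,np.round((project(c,P)-o)*k).tolist())
c=manip.get_calibration("wrist");p=par
print(np.round(project(c,c2w(p,[[104.5,-185,66.7],[-43,-200,32],[-35,-200,32],[-32,p[3]*1000,58],[32,p[3]*1000,58],[104.5,65,66.7]])),1))
for n,m in(("scene","scene"),("side","side")):
  c=manip.get_calibration(n);print(n,np.round(project(c,c2w(p,[[104.5,-185,66.7],[-32,p[3]*1000,58],[32,p[3]*1000,58],[-43,-200,32]])),1).tolist())
E
```

```text
[[ 0.093  0.004  0.996]
 [-0.996 -0.002  0.093]
 [ 0.002 -1.     0.004]]
scene 0 [[240.0, 156.0], [223.0, 162.0], [124.0, 197.0], [107.0, 203.0]]
scene -0.013 [[239.0, 143.0], [222.0, 148.0], [122.0, 184.0], [105.0, 190.0]]
side 0 [[372.0, 331.0], [387.0, 320.0], [466.0, 257.0], [479.0, 247.0]]
side -0.013 [[374.0, 319.0], [388.0, 307.0], [469.0, 244.0], [482.0, 234.0]]
[[ 400.4  235.1]
 [ 212.4  233.9]
 [ 222.   233.9]
 [ 209.2  192.5]
 [ 299.1  192.4]
 [ 444.4 -256.3]]
scene [[219.2, 169.7], [279.2, 159.4], [254.6, 168.9], [274.7, 155.8]]
side [[407.8, 218.8], [363.2, 243.1], [380.4, 229.4], [372.6, 262.4]]
```

View pics/w1c.png

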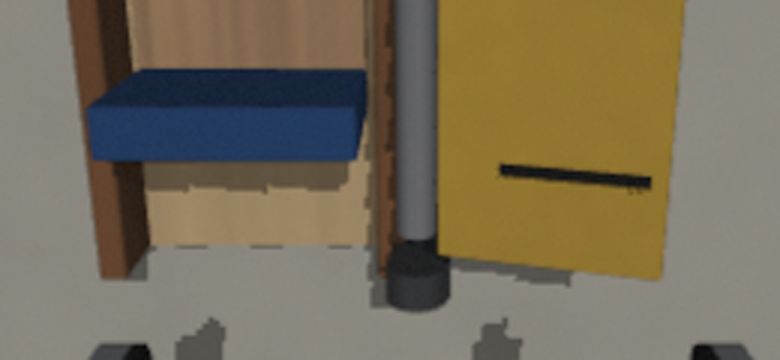

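Emit:
apply_moves([
  [85,0,0.8,0,0],
  [85,0,1.6,0,0],
  [85,0,1.8,0,0],
  [85,0,2.0,0,0],
  [85,0,2.0,0,0],
])

```text
t: 1.92
tcp_pos: [0.6108, -0.1612, 0.064]
tool_rot: [-0.522, 0.476, -0.477, 0.523]
force: [0.3, 1.0, -0.1]
finger_gap: 1.003
```

```bash
python3 look.py 2 scene side wrist
python3 - <<'E'
import cv2
a=cv2.imread("pics/scene2.png")[80:290,180:420];cv2.imwrite("pics/s2.png",cv2.resize(a,None,fx=2.8,fy=2.8,interpolation=2))
a=cv2.imread("pics/side2.png")[130:300,270:450];cv2.imwrite("pics/d2.png",cv2.resize(a,None,fx=3.5,fy=3.5,interpolation=2))
E
```

```text
{'t': 1.925, 'tcp_pos': [0.6108, -0.1612, 0.064], 'tool_rot': [-0.5225, 0.4759, -0.4767, 0.5227], 'force': [0.2701, 0.9981, -0.0737], 'finger_gap': 1.0033}
tcp in chute mm [  46.5 -171.1]
```

View pics/s2.png

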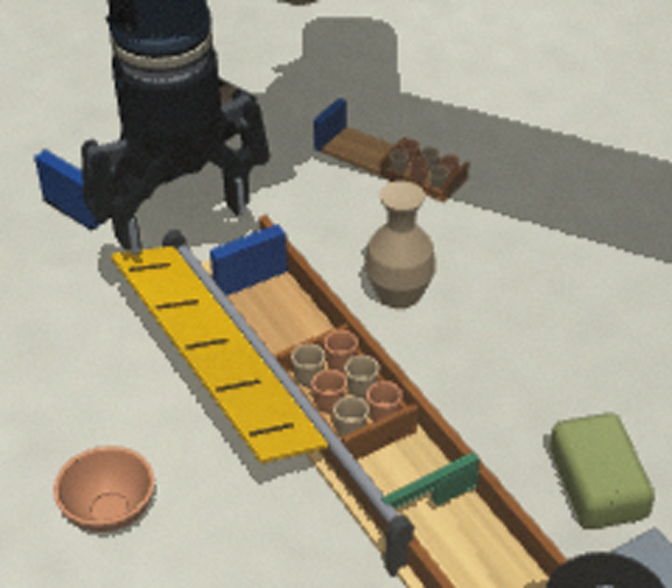

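View pics/d2.png

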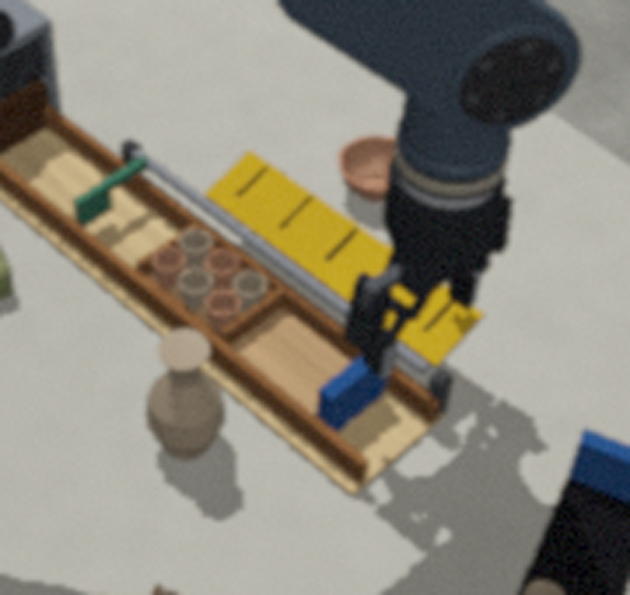

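View pics/wrist2.png

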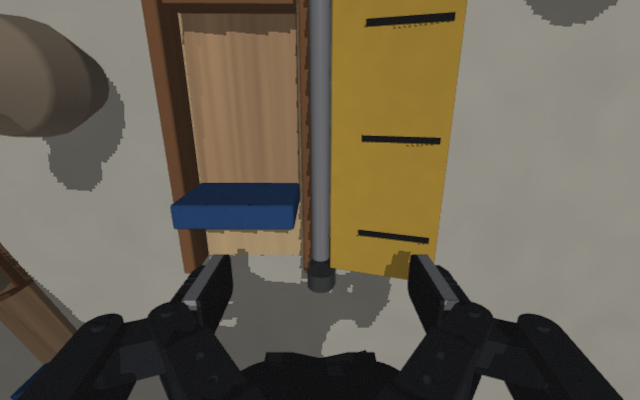

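```bash
python3 - <<'E'
from h import *
from scipy.spatial.transform import Rotation as R
s=manip.sense();Rm=R.from_quat(s["tool_rot"]).as_matrix()
c=manip.get_calibration("wrist")
for dy in(0,-.013):
  for dx in(-.011,.011):
    print(dy,dx,np.round(project(c,[s["tcp_pos"]+Rm@[dx,dy,z] for z in(-.057,-.0425,.0425,.057)])).tolist())
E
```

```text
0 -0.011 [[210.0, 241.0], [238.0, 241.0], [405.0, 241.0], [434.0, 241.0]]
0 0.011 [[214.0, 279.0], [242.0, 279.0], [402.0, 279.0], [429.0, 279.0]]
-0.013 -0.011 [[200.0, 253.0], [231.0, 253.0], [413.0, 253.0], [444.0, 253.0]]
-0.013 0.011 [[206.0, 294.0], [235.0, 294.0], [409.0, 293.0], [438.0, 293.0]]
```

Emit:
apply_moves([
  [85,0,0.3,0,0],
  [85,0,0.5,0,0],
  [85,0,0.7,0,0],
  [85,0,0.9,0,0],
  [85,0,1.1,0,0],
  [85,0,1.1,0,0],
])

```text
t: 2.82
tcp_pos: [0.6109, -0.1613, 0.03]
tool_rot: [-0.522, 0.476, -0.477, 0.523]
force: [2.2, 0.2, 3.1]
finger_gap: 0.992
```

```bash
python3 look.py 3 scene wrist
python3 - <<'E'
import cv2
a=cv2.imread("pics/scene3.png")[80:290,180:420];cv2.imwrite("pics/s3.png",cv2.resize(a,None,fx=2.8,fy=2.8,interpolation=2))
E
```

```text
{'t': 2.825, 'tcp_pos': [0.6109, -0.1613, 0.03], 'tool_rot': [-0.5224, 0.476, -0.4767, 0.5227], 'force': [2.218, 0.1796, 3.1341], 'finger_gap': 0.9924}
tcp in chute mm [  46.5 -171.2]
```

View pics/s3.png

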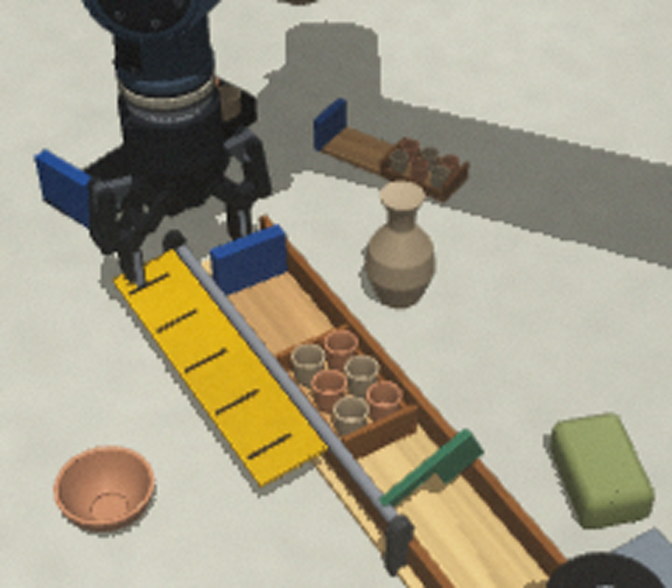

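View pics/wrist3.png

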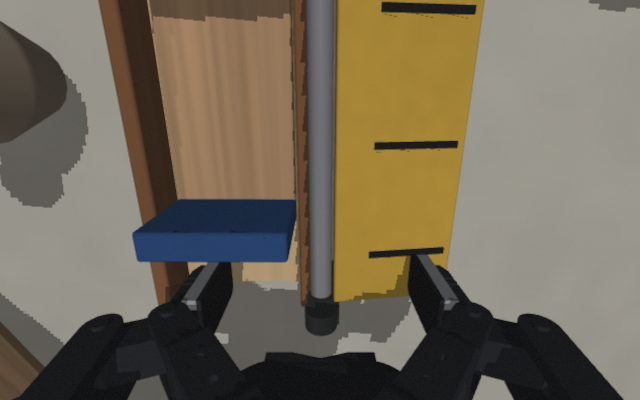

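Emit:
apply_moves([
  [85,0,0.15,0,0],
  [85,0,0.3,0,0],
  [85,0,0.4,0,0],
  [85,0,0.4,0,0],
])

```text
t: 3.42
tcp_pos: [0.6095, -0.161, 0.0179]
tool_rot: [0.523, -0.477, 0.476, -0.522]
force: [-1.7, -0.9, 4.8]
finger_gap: 0.993
```

```bash
python3 look.py 4
```

```text
{'t': 3.425, 'tcp_pos': [0.6095, -0.161, 0.0179], 'tool_rot': [0.5228, -0.477, 0.4757, -0.5223], 'force': [-1.683, -0.9421, 4.8273], 'finger_gap': 0.9934}
tcp in chute mm [  45.1 -170.8]
```

Emit:
apply_moves([
  [85,0,0.07,0,0],
  [85,0,0.13,0,0],
  [85,0,0.13,0,0],
])

```text
t: 3.8
tcp_pos: [0.6106, -0.1609, 0.0151]
tool_rot: [-0.522, 0.476, -0.476, 0.523]
force: [-1.4, 0.1, 7.3]
finger_gap: 0.996
```

```bash
python3 look.py 5 scene side
python3 - <<'E'
import cv2
a=cv2.imread("pics/scene5.png")[80:290,180:420];cv2.imwrite("pics/s5.png",cv2.resize(a,None,fx=2.8,fy=2.8,interpolation=2))
E
```

```text
{'t': 3.8, 'tcp_pos': [0.6106, -0.1609, 0.0151], 'tool_rot': [-0.5225, 0.4762, -0.4765, 0.5228], 'force': [-1.37, 0.1066, 7.2564], 'finger_gap': 0.9959}
tcp in chute mm [  46.2 -170.8]
```

View pics/s5.png

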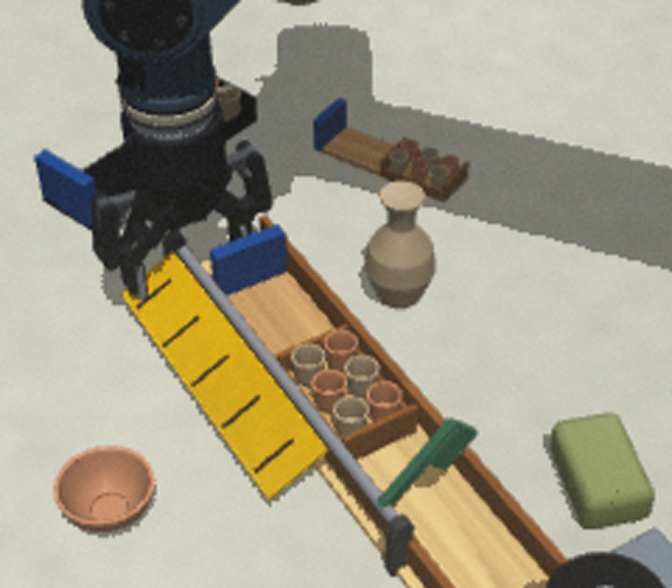

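Emit:
apply_moves([
  [85,0,0.05,0,0],
  [85,0,0.08,0,0],
  [85,0,0.08,0,0],
])

```text
t: 4.28
tcp_pos: [0.6107, -0.1609, 0.0144]
tool_rot: [-0.522, 0.476, -0.477, 0.523]
force: [-4.8, 0.4, 16.8]
finger_gap: 0.997
```

```bash
python3 look.py 6; python3 - <<'E'
from h import *
# predicted pixel of paddle arm? pedal outer corners shut/up in scene crop s5
p=np.load("par.npy");c=manip.get_calibration("scene")
for a in(-.3,0.25,.35,.45):
    P=[[46+62*np.cos(a)+2.5*np.sin(a),y,46-62*np.sin(a)+2.5*np.cos(a)] for y in(-185,65)]
    print(a,np.round((project(c,c2w(p,P))-[180,80])*2.8).tolist())
E
```

```text
{'t': 4.275, 'tcp_pos': [0.6107, -0.1609, 0.0144], 'tool_rot': [-0.5225, 0.4758, -0.4766, 0.5229], 'force': [-4.8145, 0.3788, 16.8265], 'finger_gap': 0.9971}
tcp in chute mm [  46.3 -170.8]
-0.3 [[110.0, 251.0], [260.0, 458.0]]
0.25 [[113.0, 283.0], [260.0, 489.0]]
0.35 [[115.0, 287.0], [262.0, 493.0]]
0.45 [[119.0, 292.0], [265.0, 497.0]]
```

Emit:
apply_moves([
  [85,-0.1,0,0,0],
  [85,-0.25,0,0,0],
  [85,-0.45,0,0,0],
  [85,-0.65,0,0,0],
  [85,-0.85,0,0,0],
  [85,-1.05,0,0,0],
  [85,-1.25,0,0,0],
  [85,-1.45,0,0,0],
  [85,-1.6,0,0,0],
  [85,-1.7,0,0,0],
  [85,-1.7,0,0,0],
])

```text
t: 5.65
tcp_pos: [0.6101, -0.1139, 0.0141]
tool_rot: [-0.522, 0.472, -0.48, 0.524]
force: [1.8, -7.5, 8.0]
finger_gap: 0.995
```

```bash
python3 look.py 7 scene wrist
python3 - <<'E'
import cv2
a=cv2.imread("pics/scene7.png")[80:290,180:420];cv2.imwrite("pics/s7.png",cv2.resize(a,None,fx=2.8,fy=2.8,interpolation=2))
E
```

```text
{'t': 5.65, 'tcp_pos': [0.6101, -0.1139, 0.0141], 'tool_rot': [-0.5224, 0.4718, -0.48, 0.5236], 'force': [1.7974, -7.5267, 7.9819], 'finger_gap': 0.9952}
tcp in chute mm [  50.1 -123.9]
```

View pics/s7.png

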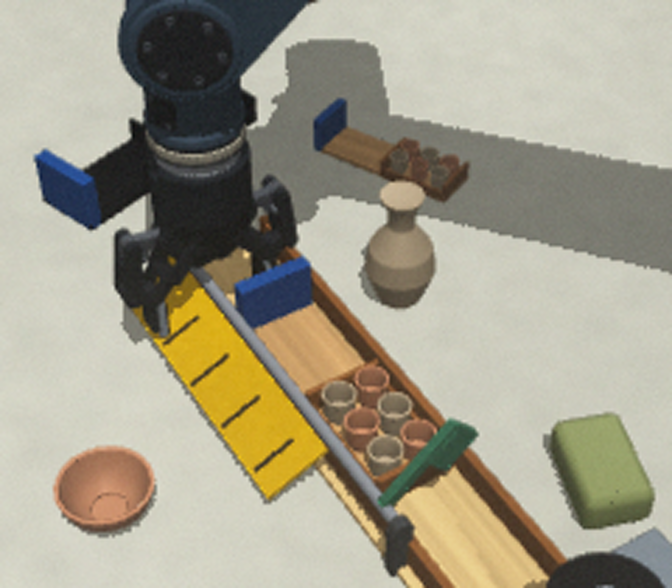

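View pics/wrist7.png

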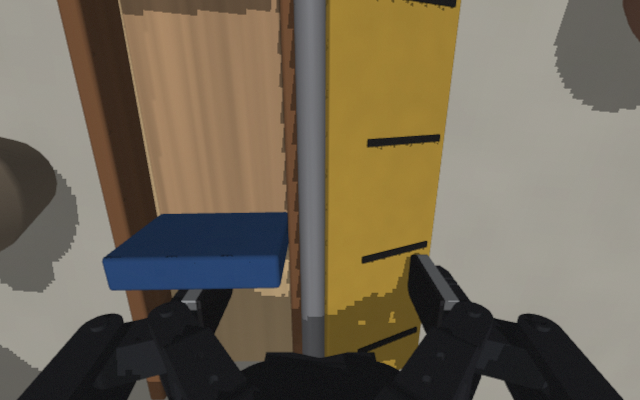

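Emit:
apply_moves([
  [85,-0.1,0.04,-0.05,0],
  [85,-0.35,0.05,-0.1,0],
  [85,-0.65,0.05,-0.1,0],
  [85,-0.95,0.05,-0.1,0],
  [85,-1.25,0.05,-0.1,0],
  [85,-1.55,0.05,-0.1,0],
  [85,-1.85,0.05,-0.1,0],
  [85,-2.15,0.05,-0.1,0],
  [85,-2.45,0.05,-0.1,0],
  [85,-2.65,0.05,-0.1,0],
  [85,-2.75,0.05,-0.1,0],
  [85,-2.75,0.05,-0.1,0],
])

```text
t: 7.25
tcp_pos: [0.6011, -0.0322, 0.0132]
tool_rot: [-0.522, 0.471, -0.481, 0.525]
force: [3.7, -9.1, 11.3]
finger_gap: 0.997
```

```bash
python3 look.py 8 scene wrist
python3 - <<'E'
import cv2
a=cv2.imread("pics/scene8.png")[80:330,180:450];cv2.imwrite("pics/s8.png",cv2.resize(a,None,fx=2.4,fy=2.4,interpolation=2))
E
```

```text
{'t': 7.25, 'tcp_pos': [0.6011, -0.0322, 0.0132], 'tool_rot': [-0.5216, 0.4709, -0.4807, 0.5245], 'force': [3.7464, -9.1004, 11.343], 'finger_gap': 0.9968}
tcp in chute mm [ 48.7 -41.7]
```

View pics/s8.png

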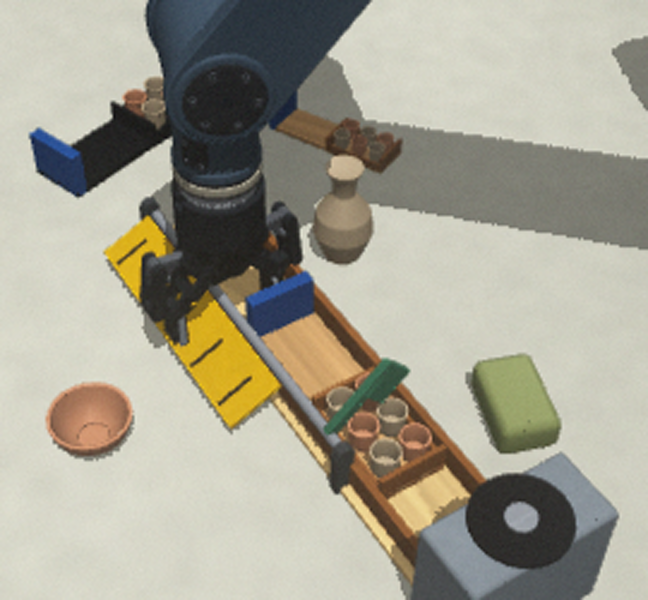

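View pics/wrist8.png

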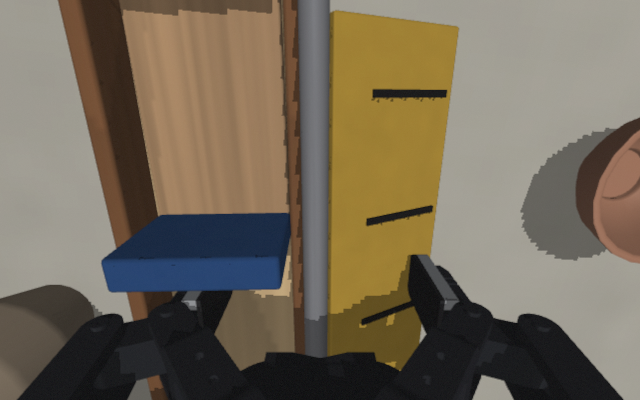

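Emit:
apply_moves([
  [85,-0.2,0.02,-0.05,0],
  [85,-0.5,0.02,-0.05,0],
  [85,-0.8,0.02,-0.05,0],
  [85,-1.1,0.02,-0.05,0],
  [85,-1.4,0.02,-0.05,0],
  [85,-1.65,0.02,-0.05,0],
  [85,-1.85,0.02,-0.05,0],
  [85,-2.0,0.02,-0.05,0],
  [85,-2.15,0.02,-0.05,0],
  [85,-2.3,0.02,-0.05,0],
  [85,-2.4,0.02,-0.05,0],
  [85,-2.4,0.02,-0.05,0],
])

```text
t: 8.85
tcp_pos: [0.5942, 0.0396, 0.013]
tool_rot: [-0.521, 0.47, -0.481, 0.525]
force: [4.4, -11.7, 13.5]
finger_gap: 0.998
```

```bash
python3 look.py 9 scene wrist side
python3 - <<'E'
import cv2
a=cv2.imread("pics/scene9.png")[80:330,180:450];cv2.imwrite("pics/s9.png",cv2.resize(a,None,fx=2.4,fy=2.4,interpolation=2))
a=cv2.imread("pics/side9.png")[110:280,220:410];cv2.imwrite("pics/d9.png",cv2.resize(a,None,fx=3.5,fy=3.5,interpolation=2))
E
```

```text
{'t': 8.85, 'tcp_pos': [0.5942, 0.0396, 0.013], 'tool_rot': [-0.5207, 0.4705, -0.4812, 0.5253], 'force': [4.3905, -11.7122, 13.5458], 'finger_gap': 0.9981}
tcp in chute mm [48.4 30.4]
```

View pics/s9.png

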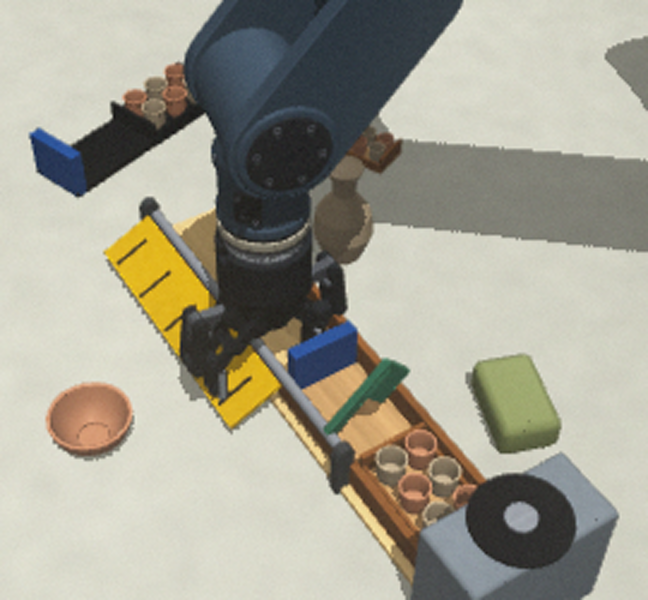

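View pics/d9.png

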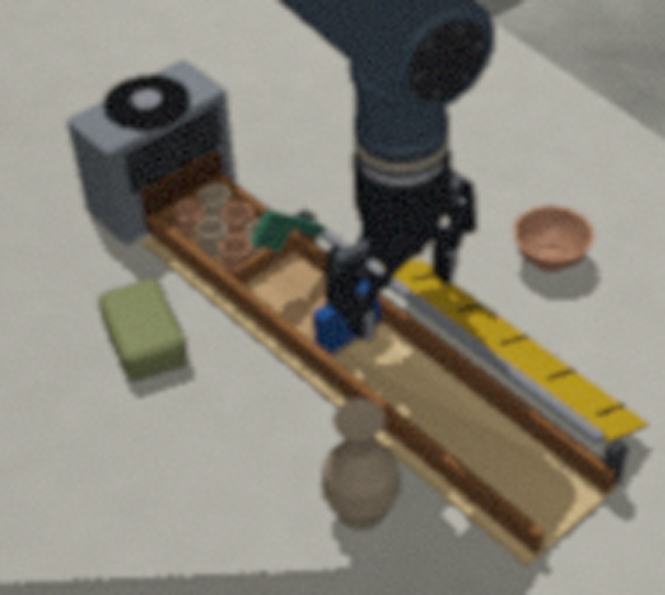

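Emit:
apply_moves([
  [85,-0.07,0,0,0],
  [85,-0.14,0,0,0],
  [85,-0.14,0,0,0],
])

```text
t: 9.38
tcp_pos: [0.594, 0.0419, 0.013]
tool_rot: [-0.522, 0.469, -0.481, 0.525]
force: [4.5, -16.7, 13.2]
finger_gap: 0.998
```

Emit:
apply_moves([
  [85,-0.07,0,0,0],
  [85,-0.1,0,0,0],
  [85,-0.1,0,0,0],
])

```text
t: 9.75
tcp_pos: [0.5941, 0.0421, 0.0131]
tool_rot: [-0.524, 0.467, -0.481, 0.525]
force: [4.5, -27.3, 13.4]
finger_gap: 0.996
```

```bash
python3 look.py 10
```

```text
{'t': 9.75, 'tcp_pos': [0.5941, 0.0421, 0.0131], 'tool_rot': [-0.5238, 0.4673, -0.4812, 0.5251], 'force': [4.4705, -27.2843, 13.4357], 'finger_gap': 0.9963}
tcp in chute mm [48.5 32.8]
```

```bash
python3 look.py 11 side wrist
python3 - <<'E'
import cv2
a=cv2.imread("pics/side11.png")[140:220,250:350];cv2.imwrite("pics/d11.png",cv2.resize(a,None,fx=7,fy=7,interpolation=2))
from h import *
p=np.load("par.npy");c=manip.get_calibration("side")
print(((project(c,c2w(p,[[-32,260,14],[32,260,14],[-32,155.5,40],[-32,260,40],[32,260,40],[32,155.5,40]]))-[250,140])*7).round())
c=manip.get_calibration("wrist")
print(project(c,c2w(p,[[-32,45,58],[32,45,58],[-32,59,58],[32,59,58]])).round(1))
E
```

```text
{'t': 9.75, 'tcp_pos': [0.5941, 0.0421, 0.0131], 'tool_rot': [-0.5238, 0.4673, -0.4812, 0.5251], 'force': [4.4705, -27.2843, 13.4357], 'finger_gap': 0.9963}
tcp in chute mm [48.5 32.8]
[[111. 237.]
 [223. 172.]
 [251. 314.]
 [103. 193.]
 [218. 128.]
 [367. 243.]]
[[104.1 294.6]
 [280.  294.1]
 [ 95.4 260.8]
 [278.6 260.7]]
```

View pics/d11.png

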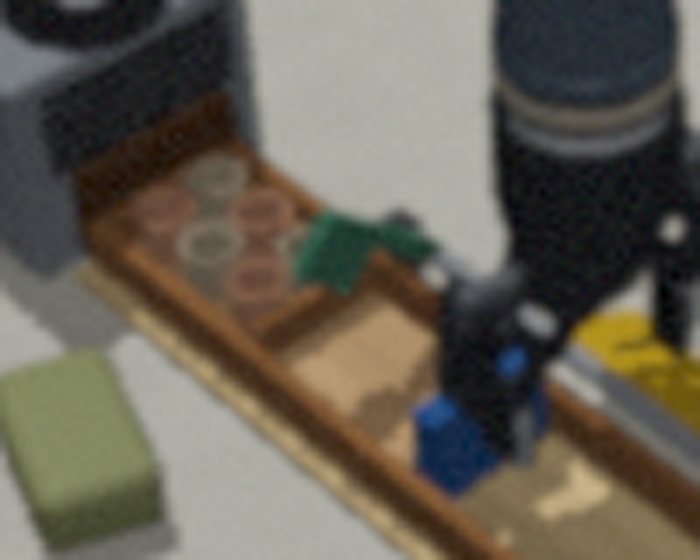

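View pics/wrist11.png

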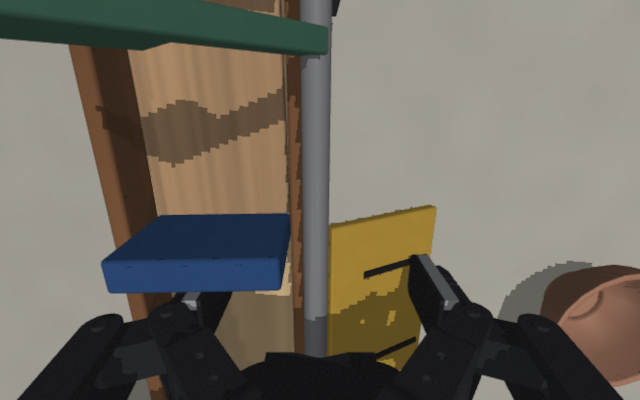

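Emit:
apply_moves([
  [85,0.25,0,0,0],
  [85,0.5,0,0,0],
  [85,0.7,0,0,0],
  [85,0.7,0,0,0],
])

```text
t: 10.35
tcp_pos: [0.5947, 0.0306, 0.0127]
tool_rot: [-0.519, 0.473, -0.48, 0.526]
force: [4.9, 6.1, 11.7]
finger_gap: 0.996
```

```bash
python3 look.py 12 wrist
```

```text
{'t': 10.35, 'tcp_pos': [0.5947, 0.0306, 0.0127], 'tool_rot': [-0.5187, 0.4726, -0.4802, 0.5263], 'force': [4.8882, 6.1425, 11.7234], 'finger_gap': 0.9959}
tcp in chute mm [48.1 21.3]
```

View pics/wrist12.png

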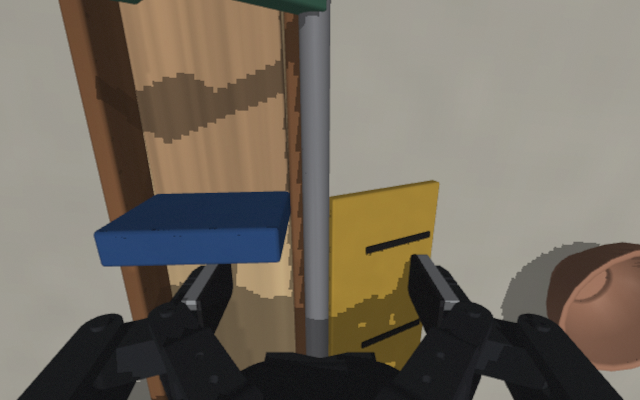

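Emit:
apply_moves([
  [85,0,-0.3,0,0],
  [85,0,-0.7,0,0],
  [85,0,-1.1,0,0],
  [85,0,-1.5,0,0],
  [85,0,-2.0,0,0],
  [85,0,-3.0,0,0],
  [85,0,-4.0,0,0],
  [85,0,-5.0,0,0],
  [85,1.0,-6.0,0,0],
  [85,2.0,-6.0,0,0],
  [85,2.0,-6.0,0,0],
])

```text
t: 11.78
tcp_pos: [0.5936, -0.0321, 0.1907]
tool_rot: [0.522, -0.477, 0.477, -0.522]
force: [0.1, 0.7, -0.5]
finger_gap: 0.993
```

```bash
python3 look.py 13 wrist scene side
python3 - <<'E'
import cv2
a=cv2.imread("pics/scene13.png")[80:330,180:450];cv2.imwrite("pics/s13.png",cv2.resize(a,None,fx=2.4,fy=2.4,interpolation=2))
a=cv2.imread("pics/side13.png")[110:280,220:410];cv2.imwrite("pics/d13.png",cv2.resize(a,None,fx=3.5,fy=3.5,interpolation=2))
from h import *
p=np.load("par.npy");c=manip.get_calibration("wrist")
print(project(c,c2w(p,[[-32,45,58],[32,45,58],[-32,59,58],[32,59,58],[104.5,65,66.7],[-32,155.5,40],[32,155.5,40],[0,260,32]])).round(1))
E
```

```text
{'t': 11.775, 'tcp_pos': [0.5936, -0.0321, 0.1907], 'tool_rot': [0.5219, -0.4769, 0.4773, -0.5219], 'force': [0.1134, 0.6531, -0.4749], 'finger_gap': 0.9927}
tcp in chute mm [ 41.2 -41. ]
[[ 235.3   93.9]
 [ 311.1   93.9]
 [ 233.8   76.1]
 [ 311.    76.1]
 [ 401.6   67.3]
 [ 229.4  -53.5]
 [ 310.5  -53.6]
 [ 264.3 -225.6]]
```

View pics/s13.png

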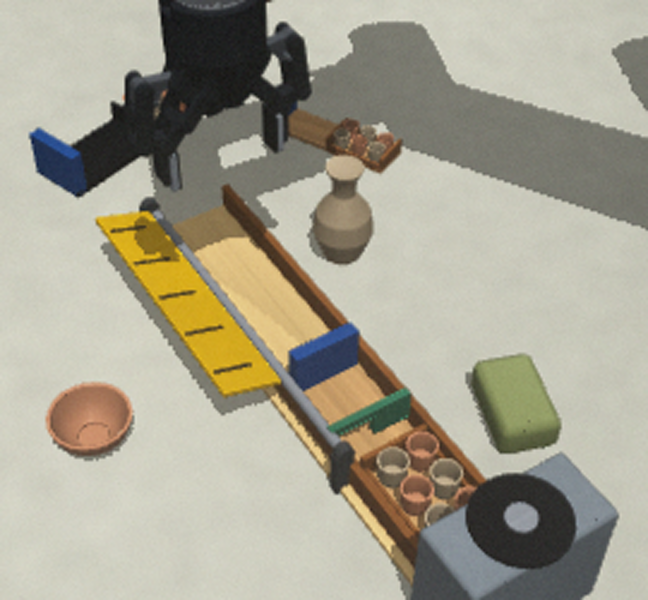

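View pics/d13.png

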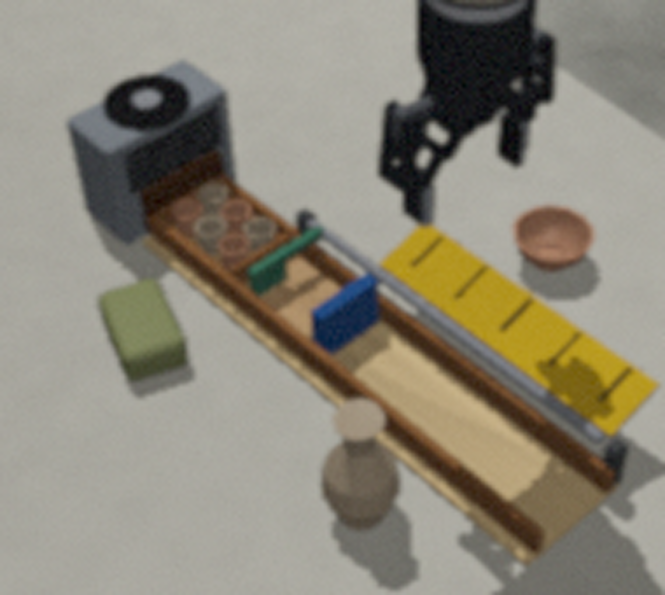

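View pics/wrist13.png

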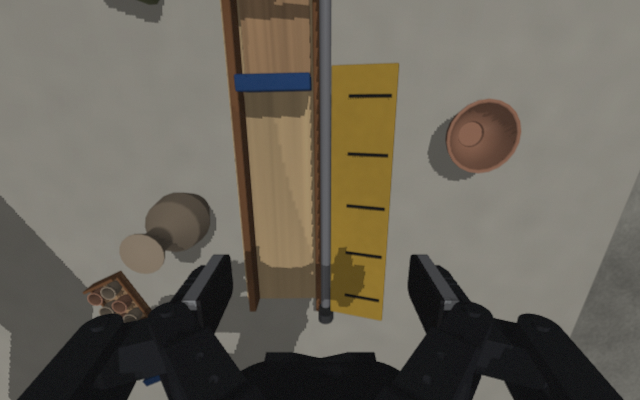

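```bash
python3 -c "
from station import manip
print(manip.sign_off())"
```

```text
the job is handed in; nothing more can be done
None
```

I pushed the tray home against the end stop and let the gate drop shut behind the cups, then handed the job in at about 11.8 s. The hand-in gave no verdict.

**What I did:** I pressed the pedal with one fingertip until the force jumped from about 7 to 17 N, which I took as the gate's hard stop. With the gate held up, I pushed the tray with the other fingertip on its blue block. I then backed off about 11 mm with the pedal still down, and lifted away so the gate could fall.

**Last checks:**
- **Tray home:** the push force rose from 17 to 27 N with only 0.2 mm of movement. The block's rear edge appears within about 1 mm of the fully home position in the wrist picture, after allowing for a 3-pixel offset also seen at the pedal corner.
- **Gate:** the pictures show it closed between the cups and the block. At the points where I took pictures during the push, the paddle was up and clear of the cups.
- **Bystanders:** the vase, sponge, dish and both look-alike trays look unmoved, and the tool reads no contact force.

**What disagreed:** the hand drifted up to 4 mm sideways while pushing, from the arm giving under load. I corrected it partway, and the pedal finger kept pressing with 8 to 14 N throughout. My camera fit has errors of about 2 to 4 pixels in the side view. The tray may also be slightly skewed, by about 0.5 mm across its width.

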